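# Start up the vacuum drying station

## Robot

A 6-joint arm with a two-finger parallel gripper is mounted at the origin on the work surface. World frame = base frame: x ahead of the robot, y to its left, z up, the work surface at z = 0. Lengths are in m, angles in rad, forces in N, time in s.
With the tool pointing down it reaches from about 0.375 to 0.925 m from the base axis. Payload 5.7 kg.
Tool frame: the origin (TCP) lies between the finger pads; the fingertips stand 11 mm ahead of it and the grasp point (between the pads) lies 8 mm behind it; z points along the fingers, y is the direction in which the jaws open and shut (so a half turn about z gives the same grasp; the last joint's range is limited). The gripper opens to 88 mm and grips with 3 to 60 N. Pads are 20 mm wide; open, the fingers measure 115 mm over their backs; the gripper's body (75 mm by 178 mm) begins 61 mm behind the grasp point.
Start: joints at [-1.263, 0.359, 1.51, -0, 1.272, -0.115], TCP at [0.246, -0.547, 0.234] pointing down, gripper open.
Joint ranges: [-2.97, 2.97], [-1.01, 2.36], [0.21, 2.38], [-0.96, 4.11], [0.2, 2.71], [-2.98, 2.98]. Speed limits (rad/s): [2.39, 2.39, 3.14, 3.14, 3.14, 3.14].

## Interface

Orientations are given as a unit quaternion [x, y, z, w].
In Python, from plant import monitor, optics, job_done gives the robot as it stands. The module is installed in compiled form; this text tells all that it offers.
- The arm moves only by the tool drive_tool, never from a script. Its argument "targets" is a list of rows, each a list of 3 entries, a list of its own where there are three numbers: the turn, a rotation vector about the tool's x, y, z in units of 5 degrees (1.0 is 5 degrees), then the shift along the tool's x, y, z in units of 25 mm (1.0 is 25 mm), then the gripper's target within -1 to 1 (fully open at 1, half-way at 0, shut at -1). In form: [[[ax, ay, az], [tx, ty, tz], grip], ...]. A call has 1 to 8 rows; each row shifts and turns the commanded pose from where the row before left it, along the tool's axes as they then stand; what a row does not reach is not made up. A row lasts 1/10 s, in which the tool goes at most 50 mm and 8.59 degrees, less where a joint would pass 70% of its speed; a pose out of reach is approached as far as the arm can. A call is refused whole if a number of a shift passes 1 or a number of a turn 1, either way. A call with a gripper value outside its range is refused whole. The fingers move at their own pace and stop on an object; the grip force is fixed at half the most. Time passes only in rows, so rows that do not move let the fingers close. It gives the time, the measured TCP pose, the force and the opening at its end, in the units of the state.
- monitor.get_obs(): the state, without advancing time (a new reading comes with each control period).
- optics.snapshot(name): name is "side" or "top" or "wrist"; returns a dict with "img" (480x640x3 uint8, red, green, blue), "range_z" (480x640 float32, m along the optical axis (not along the pixel's ray), 0 where there is no reading), "K" (3x3 intrinsics, pixels), "k1" (the pictures are not rectified: a ray, as slopes to the right and down, at radius r is drawn at 1 + k1 r^2 times it, then the intrinsics apply), "pose" (4x4, takes a point from camera to world coordinates). Camera axes: x right, y down, z forward; pixel columns grow to the right and rows downward; lengths in m; the calibration is good to about 2 mm. A picture is of the moment at which its call begins.
- job_done(): hands the job in, once; it reports no verdict.
The state is a dict: "t": time; "joint_pos": joint angles; "joint_vel": joint speeds; "tau": joint torques, N m; "ee_pos": TCP position; "orientation": TCP orientation; "ft_force": force on the tool from outside, world axes, zero at the start; "moment": the same for the moment, N m; "width": finger opening in m.
Only numpy, scipy, OpenCV 4.12 (cv2) and the standard library are available. Lean on these libraries where they do the work, as an engineer would, in place of code of your own. Each camera call takes 0.05 s, during which the arm holds its last target. There are 200 camera calls.

## Task

Start the vacuum station: push the vent valve's broad mushroom knob down until it is fully home, then press the raised end of the pump's rocker switch all the way over to on, then press the controller's large round start key, keep it down for two seconds and let it go. Do it in that order by pressing only: do not press the slim gas valve or the square stop key, do not pick up or shift the controller, and leave the glassware and other loose things where they stand.

Things in the scene. Friction and masses are not known exactly. Their poses are not given: they have to be found in the camera images.
- vent_valve: The vent valve: fixed square aluminium block 60 x 60 x 38 mm with a 14 mm brass collar stub out of its +x side and, upright on top, the BROAD black mushroom knob (48 mm across, flat top). Origin: centre of the block's underside on the bench; z up. It may stand left or right of the gas valve.
- vent_top (a point): Centre of the flat top of the vent valve's mushroom knob (48 mm across, knob edge 8 mm thick). 79 mm above the bench when fully out, 59 mm when fully pushed in; moves with the knob.
- vent_knob (a joint): Travel of the vent knob, straight down, m: 0 fully out, 0.020 fully home. Starts 0 to 0.006. No spring: steady friction of about 4 N, stays where it is left.
- gas_valve: The gas valve, to be left alone: same block as the vent valve but with a SLIM black knob (22 mm across). Fixed. Origin: centre of the block's underside.
- gas_top (a point): Centre of the flat top of the gas valve's slim knob (22 mm across); 79 mm above the bench when fully out; it too slides down if pushed.
- pump: The vacuum pump, fixed, base 240 x 150 mm. Origin: centre of its underside; x runs from the switch end (a grey box with the rocker on top, top face 80 mm above the bench, centred at x = -72 mm) to the pump heads (motor top 118 mm, tops of the heads 126 mm); z up. The pump and the controller may change sides of the bench.
- rocker_press (a point): Point to press on the pump's rocker paddle: on its top face, 20 mm from the pivot towards the end that is raised while the switch is off (the pump's +y end, marked with three ribs). The paddle is white, on a black bezel, 60 mm long along the pump's y and 36 mm wide; the pivot is 97 mm above the bench over the centre of the switch box. This point is about 105 mm above the bench when off and 97 mm when on; the force to move it is about 4 N there. Moves with the paddle.
- rocker (a joint): Angle of the rocker, rad: 0 off (starts there), 0.40 on (end stop). Stays where it is left.
- controller: The vacuum controller: white desktop box 170 x 200 x 55 mm, 1.4 kg, standing loose on the bench, blue panel with a dark display on the far half of its top. Origin: centre of its underside; its x points from the two keys to the display, y towards the round key, z up.
- start_top (a point): Centre of the top of the START key: the large ROUND key, 40 mm across, at x = -40, y = +50 mm on the controller, its top 68 mm above the bench when free.
- start_key (a joint): Travel of the start key, straight down, m: 0 free, 0.008 fully down. Springs back; about 1.5 N to begin, 5.5 N fully down.
- stop_top (a point): Centre of the top of the STOP key: the small SQUARE key, 22 mm, at x = -40, y = -50 mm on the controller. To be left alone.
- stop_key (a joint): Travel of the stop key, straight down, m: 0 free, 0.008 fully down.
- beaker: Bystander, loose: open glass beaker, 60 mm across, 75 mm tall. Origin: centre of its underside.
- crucible: Bystander, loose: small open white ceramic crucible, 44 mm across, 34 mm tall. Origin: centre of its underside.
- jar: Bystander, loose: closed amber glass jar, 56 mm across, 70 mm tall. Origin: centre of its underside.
- reagent: Bystander, loose: amber reagent bottle with black cap, 64 mm across, 130 mm tall. Origin: centre of its underside.
- flask: Bystander, loose: glass conical flask, 72 mm across the foot, 104 mm tall. Origin: centre of its underside.
- sample_box: Bystander, loose: clear plastic sample box, 75 x 55 x 30 mm. Origin: centre of its underside.
- spatula: Bystander, loose: steel spatula, 170 mm long, lying on the bench, long axis along its x. Origin: centre of its underside (its middle).
Not all that is in view belongs to the job. Leave any green, pink or red look-alike of the vent_valve alone.

How it is judged:
By the outcome, as a careful person would: the job done as asked, in the order asked, and still so for the second after the job is handed in, with the robot touching nothing.
It also fails if it takes over 61 s, if anything falls off the work surface, if the arm or the gripper's body presses on something with over 40 N, if the wrist force passes 120 N, or if a joint passes its speed limit or range.

## Working session

There is one attempt and no reset: what is moved stays moved. The work goes in short steps, Python scripts to look and compute and a tool call to move; the robot and the scene stay as the last step left them, time stands still between calls to the robot, and variables do not carry over. Pictures are saved under pics/ and viewed, about 8 in all and at most 12, crops included, and the job is handed in when it is done.

Besides the shell and the picture viewer there is one more tool, called after ">>>" by a JSON object that holds its "fn" and its "kwargs", one argument or row to a line. drive_tool: Moves the arm, as the interface text tells. Its arguments: {"type":"object","properties":{"targets":{"type":"array"}},"required":["targets"]}

```bash
mkdir -p pics
cat > h.py <<'E'
import numpy as np, cv2
from plant import monitor, optics, job_done
def snap(n,f=None):
    s=optics.snapshot(n)
    if f: cv2.imwrite('pics/'+f,s['img'][:,:,::-1])
    np.savez('pics/'+n+'.npz',**s)
    return s
def load(n): return dict(np.load('pics/'+n+'.npz'))
def ray(s,u,v):
    K=s['K'];x=(u-K[0,2])/K[0,0];y=(v-K[1,2])/K[1,1]
    rd=np.hypot(x,y);r=rd
    for _ in range(20): r=rd/(1+float(s['k1'])*r*r)
    k=r/rd if rd>0 else 1
    return np.array([x*k,y*k,1.])
def onplane(s,u,v,z):
    d=s['pose'][:3,:3]@ray(s,u,v);o=s['pose'][:3,3]
    return o+d*(z-o[2])/d[2]
def pt(s,u,v):
    return s['pose'][:3,:3]@(ray(s,u,v)*s['range_z'][int(v),int(u)])+s['pose'][:3,3]
E
python3 - <<'E'
from h import *
for n in('top','side'):
    s=snap(n,n+'1.png');print(n,s['pose'].round(3).tolist(),s['k1'])
print(monitor.get_obs())
E
```

```text
top [[0.025, -0.991, 0.132, 0.382], [-1.0, -0.026, -0.007, -0.005], [0.011, -0.132, -0.991, 1.153], [0.0, 0.0, 0.0, 1.0]] 0.021624126601908357
side [[0.998, -0.049, 0.049, 0.474], [-0.068, -0.505, 0.861, -0.813], [-0.017, -0.862, -0.507, 0.581], [0.0, 0.0, 0.0, 1.0]] -0.057766461864126456
{'t': 0.1, 'joint_pos': array([-1.26313680e+00,  3.59457974e-01,  1.51132197e+00, -6.24649510e-06,
        1.27250788e+00, -1.15094687e-01]), 'joint_vel': array([-0.00041648, -0.00268014, -0.0032755 , -0.00018126,  0.00167699,
       -0.00093247]), 'tau': array([ 1.48738113e-04, -5.16357172e+01, -2.71406186e+01,  6.75824820e-02,
        2.77869729e-02, -2.89258571e-05]), 'ee_pos': array([ 0.24597226, -0.54659525,  0.23287961]), 'orientation': array([ 9.77742372e-01,  2.09807379e-01, -8.44521078e-05, -8.43371162e-04]), 'ft_force': array([ 0.31474705,  0.14227422, -0.01288837]), 'moment': array([0.00402031, 0.03202409, 0.00446391]), 'width': 0.08734664702008761}
```

View pics/top1.png

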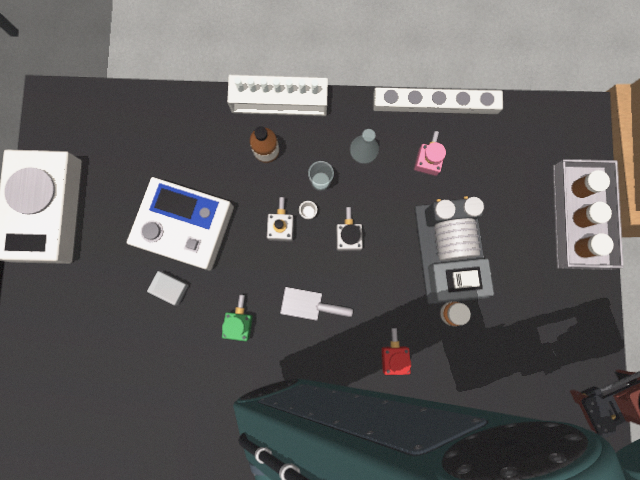

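View pics/side1.png

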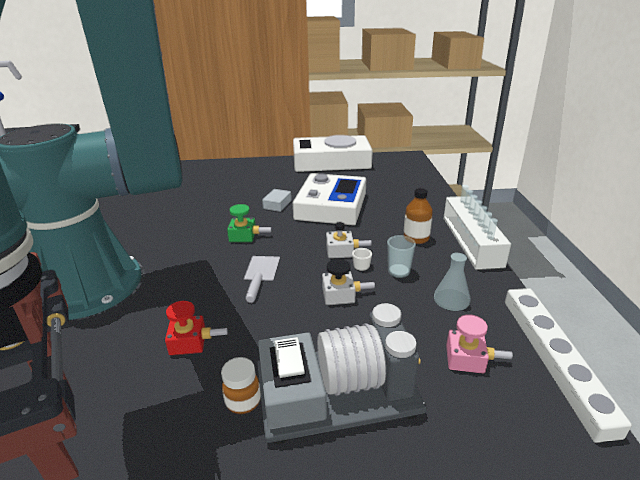

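The top view shows the vent valve with its broad knob at about (350,234), and the gas valve with its slim knob at (280,226). The rocker is at (466,279), with its ribs towards +y (image left) as the side view confirms. The round start key is at (152,231) and the stop key at (193,244). The coloured valves are look-alikes.

Run:
```python
from h import *
s=load('top')
for n,u,v,z in [('vent',350,234,.076),('gas',280,225,.079),('start',152,231,.068),('stop',193,244,.068),('rock',466,279,.097)]:
    print(n,onplane(s,u,v,z).round(4),pt(s,u,v).round(4))
im=s['img'];hsv=cv2.cvtColor(im,cv2.COLOR_RGB2HSV)
# range-based: depth points -> world
P=np.full((480,640,3),np.nan)
for v in range(130,330):
    for u in range(120,500):
        if s['range_z'][v,u]>0:P[v,u]=pt(s,u,v)
def reg(n,x0,x1,y0,y1,m):
    R=np.zeros((480,640),bool);R[y0:y1,x0:x1]=True;R&=m
    c,l,st,ce=cv2.connectedComponentsWithStats(R.astype(np.uint8))
    k=1+np.argmax(st[1:,4]);q=P[l==k]
    rc=cv2.minAreaRect(np.argwhere(l==k)[:,::-1].astype(np.float32))
    print(n,st[k],ce[k].round(1),np.nanmedian(q,0).round(4),rc)
v_=hsv[:,:,2];z=P[:,:,2]
reg('ventknob',330,370,215,255,(z>.06))
reg('startkey',138,166,218,246,(z>.061))
reg('stopkey',180,205,232,256,(z>.061))
reg('paddle',440,495,262,297,(v_>170)&(z>.08))
reg('bezel',430,495,255,305,(v_<60)&(z>.075))
reg('ctrl',120,240,170,275,(z>.045)&(z<.075))
cv2.imwrite('pics/c.png',np.hstack([cv2.resize(im[205:265,260:380],None,fx=3.3,fy=3.3),cv2.resize(im[245:305,410:530],None,fx=3.3,fy=3.3)])[:,:,::-1])
```

```text
vent [ 0.5477 -0.0813  0.076 ] [ 0.5478 -0.0814  0.0756]
gas [0.564  0.0811 0.079 ] [0.564  0.0811 0.0792]
start [0.5437 0.3777 0.068 ] [0.5437 0.3777 0.0681]
stop [0.5158 0.2815 0.068 ] [0.5156 0.281  0.0699]
rock [ 0.4492 -0.3418  0.097 ] [ 0.4489 -0.3398  0.1032]
ventknob [341 224  20  20 327] [350.6 233.6] [ 0.5485 -0.0832  0.0761] ((350.5, 233.5), (19.0, 19.0), 90.0)
startkey [141 221  20  19 258] [150.5 230.1] [0.5455 0.3808 0.069 ] ((150.5, 230.0), (18.0, 19.0), 90.0)
stopkey [184 238  15  14 110] [191.2 243.9] [0.5158 0.2854 0.069 ] ((191.41282653808594, 244.1238555908203), (13.696917533874512, 11.110784530639648), 16.699243545532227)
paddle [453 270  27  18 336] [467.  278.2] [ 0.451  -0.3436  0.1021] ((465.8316955566406, 278.81683349609375), (16.3186092376709, 25.174442291259766), 84.2894058227539)
bezel [446 267  36  25 277] [460.4 280.2] [ 0.4443 -0.323   0.0854] ((463.6451721191406, 279.37945556640625), (21.93146324157715, 33.970211029052734), 83.9909896850586)
ctrl [ 127  177  104   92 6069] [178.8 222.4] [0.5674 0.3205 0.0573] ((178.61611938476562, 222.1075897216797), (87.70130920410156, 72.04510498046875), 18.034286499023438)
```

View pics/c.png

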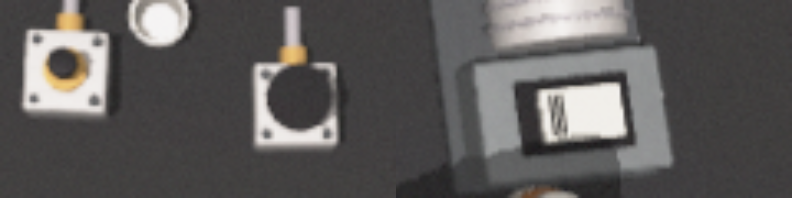

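The wide knob is the right-hand valve, at (0.548, -0.083). The ribs are at crop (555,115), the +y end of the paddle. I'll close the gripper, square up the tool and travel to the vent.

>>> {"fn": "drive_tool", "kwargs": {
  "targets": [
    [[0, 0, 1], [0, 0, 0], -1],
    [[0, 0, 1], [0, 0, 0], -1],
    [[0, 0, 1], [0, 0, 0], -1],
    [[0, 0, 1], [0, 0, 0], -1],
    [[0, 0, 0.84], [0, 0, 0], -1],
    [[0, 0, 0], [0, 0, 0], -1]
  ]
}}

```text
t: 0.7
ee_pos: [0.2461, -0.5468, 0.2332]
orientation: [1.0, -0.0, -0.0, -0.0]
ft_force: [0.5, 0.5, 1.1]
width: 0.0428
```

>>> {"fn": "drive_tool", "kwargs": {
  "targets": [
    [[0, 0, 0], [0.65, -1, 0], -1],
    [[0, 0, 0], [0.65, -1, 0], -1],
    [[0, 0, 0], [0.65, -1, 0], -1],
    [[0, 0, 0], [0.65, -1, 0], -1],
    [[0, 0, 0], [0.65, -1, 0], -1],
    [[0, 0, 0], [0.65, -1, 0], -1],
    [[0, 0, 0], [0.65, -1, 0], -1],
    [[0, 0, 0], [0.65, -1, 0], -1]
  ]
}}

```text
t: 1.5
ee_pos: [0.3765, -0.3459, 0.2335]
orientation: [1.0, 0.001, -0.0, -0.0]
ft_force: [0.4, -0.2, 0.6]
width: 0.0002
```

>>> {"fn": "drive_tool", "kwargs": {
  "targets": [
    [[0, 0, 0], [0.65, -1, 0], -1],
    [[0, 0, 0], [0.65, -1, 0], -1],
    [[0, 0, 0], [0.65, -1, 0], -1],
    [[0, 0, 0], [0.65, -1, 0], -1],
    [[0, 0, 0], [0.65, -1, 0], -1],
    [[0, 0, 0], [0.65, -1, 0], -1],
    [[0, 0, 0], [0.65, -1, 0], -1],
    [[0, 0, 0], [0, 0, 0], -1]
  ]
}}

```text
t: 2.3
ee_pos: [0.491, -0.1695, 0.2335]
orientation: [1.0, 0.003, 0.0, -0.001]
ft_force: [0.5, -0.2, 0.2]
width: 0.0009
```

>>> {"fn": "drive_tool", "kwargs": {
  "targets": [
    [[0, 0, 0], [0.6, -0.9, 0], -1],
    [[0, 0, 0], [0.6, -0.9, 0], -1],
    [[0, 0, 0], [0.6, -0.9, 0], -1],
    [[0, 0, 0], [0.5, -0.75, 0], -1],
    [[0, 0, 0], [0, 0, 0], -1]
  ]
}}

```text
t: 2.8
ee_pos: [0.548, -0.0847, 0.2335]
orientation: [1.0, 0.002, 0.0, -0.0]
ft_force: [-0.5, -1.0, -0.5]
width: 0.0009
```

Run:
```python
from h import *
s=snap('wrist','w1.png');print(s['pose'].round(3).tolist());print(monitor.get_obs()['ee_pos'])
```

```text
[[0.003, -0.968, -0.25, 0.616], [-1.0, -0.003, 0.0, -0.084], [-0.001, 0.25, -0.968, 0.384], [0.0, 0.0, 0.0, 1.0]]
[ 0.54718988 -0.08575075  0.23341036]
```

View pics/w1.png

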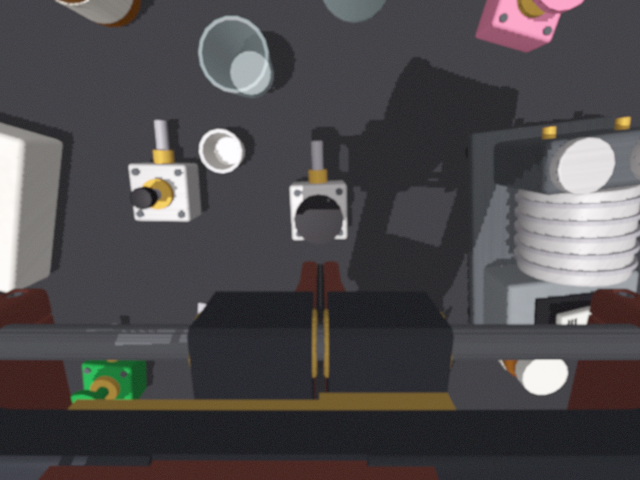

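The knob is at (319,219), directly ahead of the closed fingertips (320,270); the gas valve is well clear at (145,197). I'll check the position numerically.

Run:
```python
from h import *
s=load('wrist')
for u,v in [(319,219),(319,196),(319,242),(296,219),(343,219)]:print(onplane(s,u,v,.076).round(4),pt(s,u,v).round(4))
```

```text
[ 0.5498 -0.0834  0.076 ] [ 0.5495 -0.0834  0.0744]
[ 0.5718 -0.0833  0.076 ] [ 0.5716 -0.0833  0.0747]
[ 0.5271 -0.0834  0.076 ] [ 0.5263 -0.0834  0.0733]
[ 0.5497 -0.0615  0.076 ] [ 0.5494 -0.0614  0.0745]
[ 0.5499 -0.1062  0.076 ] [ 0.5417 -0.1089  0.0375]
```

>>> {"fn": "drive_tool", "kwargs": {
  "targets": [
    [[0, 0, 0], [0.08, -0.08, 0.8], -1],
    [[0, 0, 0], [0, 0, 1], -1],
    [[0, 0, 0], [0, 0, 1], -1],
    [[0, 0, 0], [0, 0, 1], -1],
    [[0, 0, 0], [0, 0, 1], -1],
    [[0, 0, 0], [0, 0, 0.6], -1],
    [[0, 0, 0], [0, 0, 0.3], -1],
    [[0, 0, 0], [0, 0, 0.2], -1]
  ]
}}

```text
t: 3.65
ee_pos: [0.5485, -0.0848, 0.0857]
orientation: [1.0, 0.0, -0.001, 0.0]
ft_force: [-1.7, -0.9, 3.5]
width: 0.0008
```

>>> {"fn": "drive_tool", "kwargs": {
  "targets": [
    [[0, 0, 0], [0, 0, 0.2], -1],
    [[0, 0, 0], [0, 0, 0.2], -1],
    [[0, 0, 0], [0, 0, 0.16], -1],
    [[0, 0, 0], [0, 0, 0], -1],
    [[0, 0, 0], [0, 0, 0], -1]
  ]
}}

```text
t: 4.15
ee_pos: [0.5499, -0.0835, 0.0723]
orientation: [1.0, 0.0, 0.001, -0.0]
ft_force: [-0.0, 0.2, 0.0]
width: 0.0005
```

>>> {"fn": "drive_tool", "kwargs": {
  "targets": [
    [[0, 0, 0], [0, 0, 0.08], -1],
    [[0, 0, 0], [0, 0, 0.08], -1],
    [[0, 0, 0], [0, 0, 0], -1],
    [[0, 0, 0], [0, 0, 0], -1]
  ]
}}

```text
t: 4.55
ee_pos: [0.5501, -0.0836, 0.0701]
orientation: [1.0, 0.0, 0.001, 0.0]
ft_force: [-4.3, 1.1, 18.1]
width: 0.0005
```

>>> {"fn": "drive_tool", "kwargs": {
  "targets": [
    [[0, 0, 0], [0, 0, 0.04], -1],
    [[0, 0, 0], [0, 0, 0.04], -1],
    [[0, 0, 0], [0, 0, 0], -1],
    [[0, 0, 0], [0, 0, 0], -1]
  ]
}}

```text
t: 4.95
ee_pos: [0.5503, -0.0836, 0.0698]
orientation: [1.0, 0.0, 0.001, 0.0]
ft_force: [-9.0, 1.8, 35.0]
width: 0.0003
```

Hard stop at TCP 0.070 with 35 N, so the knob is home. Next I'll lift and go to the rocker.

>>> {"fn": "drive_tool", "kwargs": {
  "targets": [
    [[0, 0, 0], [0, 0, -0.5], -1],
    [[0, 0, 0], [0, 0, -1], -1],
    [[0, 0, 0], [0, 0, -1], -1],
    [[0, 0, 0], [0, 0, -1], -1],
    [[0, 0, 0], [0, 0, -1], -1],
    [[0, 0, 0], [0, 0, -1], -1],
    [[0, 0, 0], [0, 0, -1], -1],
    [[0, 0, 0], [0, 0, -0.2], -1]
  ]
}}

```text
t: 5.75
ee_pos: [0.5512, -0.0841, 0.2365]
orientation: [1.0, 0.0, 0.003, 0.001]
ft_force: [0.7, 1.1, -0.1]
width: 0.0001
```

>>> {"fn": "drive_tool", "kwargs": {
  "targets": [
    [[0, 0, 0], [-0.4, 1, 0], -1],
    [[0, 0, 0], [-0.4, 1, 0], -1],
    [[0, 0, 0], [-0.4, 1, 0], -1],
    [[0, 0, 0], [-0.4, 1, 0], -1],
    [[0, 0, 0], [-0.4, 1, 0], -1],
    [[0, 0, 0], [-0.4, 1, 0], -1],
    [[0, 0, 0], [-0.4, 1, 0], -1],
    [[0, 0, 0], [-0.4, 1, 0], -1]
  ]
}}

```text
t: 6.55
ee_pos: [0.4685, -0.2843, 0.2323]
orientation: [1.0, 0.0, -0.001, -0.001]
ft_force: [-0.6, -1.1, 0.1]
width: 0.0003
```

>>> {"fn": "drive_tool", "kwargs": {
  "targets": [
    [[0, 0, 0], [-0.4, 0.7, 0], -1],
    [[0, 0, 0], [-0.4, 0.7, 0], -1],
    [[0, 0, 0], [0, 0, 0], -1],
    [[0, 0, 0], [0, 0, 0], -1]
  ]
}}

```text
t: 6.95
ee_pos: [0.4491, -0.3184, 0.2327]
orientation: [1.0, -0.0, -0.0, -0.001]
ft_force: [0.6, 0.6, 0.1]
width: 0.0004
```

Run:
```python
from h import *
s=snap('wrist','w2.png');print(monitor.get_obs()['ee_pos'])
```

```text
[ 0.44929301 -0.31800513  0.23284258]
```

View pics/w2.png

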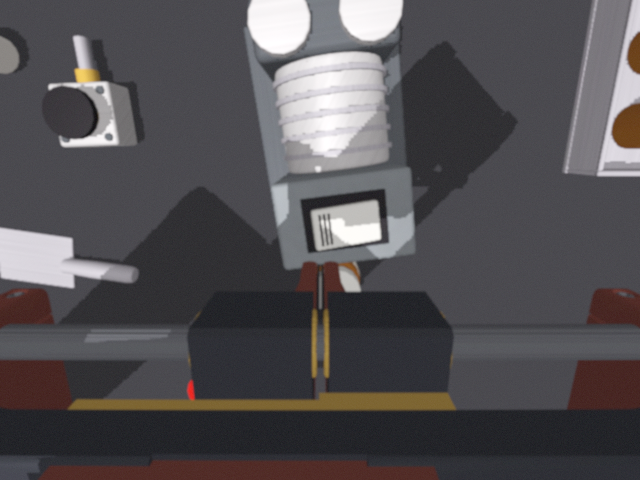

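The paddle spans (311..382, 200..248), with the ribs at (326,230) on the left end. The vent knob at (72,112) now sits low.

Run:
```python
from h import *
s=load('wrist')
for u,v in [(326,230),(320,231),(332,229),(346,226),(372,220)]:print(u,v,pt(s,u,v).round(4))
print('bezel',np.mean([onplane(s,u,v,.085) for u,v in[(302,199),(384,191),(388,242),(307,253)]],0))
print('vent',pt(s,68,112))
m=(s['img'].min(2)>150);m[:195]=0;m[255:]=0;m[:,:300]=0;m[:,390:]=0
q=np.array([pt(s,u,v) for v,u in np.argwhere(m)]);q=q[q[:,2]>.085]
print(len(q),q.mean(0),q.min(0),q.max(0));print(np.linalg.lstsq(np.c_[q[:,:2],np.ones(len(q))],q[:,2],rcond=None)[0])
```

```text
326 230 [ 0.4471 -0.3231  0.1043]
320 231 [ 0.4466 -0.3179  0.1056]
332 229 [ 0.448  -0.3283  0.104 ]
346 226 [ 0.4502 -0.3406  0.102 ]
372 220 [ 0.4539 -0.3642  0.0949]
bezel [ 0.45010279 -0.34102471  0.085     ]
vent [ 0.5490677  -0.08358687  0.05867904]
2398 [ 0.45144281 -0.34218992  0.10164519] [ 0.4300576  -0.37122808  0.09202868] [ 0.5166559  -0.31105437  0.38317872]
[ 0.67646403  0.34022321 -0.08731868]
```

The vent top reads 0.0587 m, so it is home. Now I'll press the rocker at about (0.4475, -0.318).

>>> {"fn": "drive_tool", "kwargs": {
  "targets": [
    [[0, 0, 0], [-0.07, 0, 0.8], -1],
    [[0, 0, 0], [0, 0, 1], -1],
    [[0, 0, 0], [0, 0, 1], -1],
    [[0, 0, 0], [0, 0, 1], -1],
    [[0, 0, 0], [0, 0, 0.5], -1],
    [[0, 0, 0], [0, 0, 0.2], -1],
    [[0, 0, 0], [0, 0, 0.16], -1],
    [[0, 0, 0], [0, 0, 0.16], -1]
  ]
}}

```text
t: 7.8
ee_pos: [0.448, -0.3184, 0.1139]
orientation: [1.0, 0.0, 0.0, -0.0]
ft_force: [-0.6, 2.4, 3.9]
width: 0.0003
```

>>> {"fn": "drive_tool", "kwargs": {
  "targets": [
    [[0, 0, 0], [0, 0, 0.08], -1],
    [[0, 0, 0], [0, 0, 0.08], -1],
    [[0, 0, 0], [0, 0, 0], -1],
    [[0, 0, 0], [0, 0, 0], -1]
  ]
}}

```text
t: 8.2
ee_pos: [0.4479, -0.3189, 0.1096]
orientation: [1.0, 0.0, 0.0, 0.0]
ft_force: [1.3, 3.1, 3.5]
width: 0.0002
```

>>> {"fn": "drive_tool", "kwargs": {
  "targets": [
    [[0, 0, 0], [0, 0, 0.08], -1],
    [[0, 0, 0], [0, 0, 0.04], -1],
    [[0, 0, 0], [0, 0, 0], -1],
    [[0, 0, 0], [0, 0, 0], -1]
  ]
}}

```text
t: 8.6
ee_pos: [0.448, -0.3188, 0.1084]
orientation: [1.0, 0.0, 0.001, 0.0]
ft_force: [-3.9, 7.1, 22.2]
width: 0.0005
```

>>> {"fn": "drive_tool", "kwargs": {
  "targets": [
    [[0, 0, 0], [0, 0, 0.06], -1],
    [[0, 0, 0], [0, 0, 0], -1],
    [[0, 0, 0], [0, 0, 0], -1]
  ]
}}

```text
t: 8.9
ee_pos: [0.4481, -0.3189, 0.1082]
orientation: [1.0, 0.0, 0.001, 0.001]
ft_force: [-6.0, 9.5, 33.9]
width: 0.0003
```

End stop reached (33.9 N at TCP 0.108). I'll lift and check.

>>> {"fn": "drive_tool", "kwargs": {
  "targets": [
    [[0, 0, 0], [0, 0, -0.4], -1],
    [[0, 0, 0], [0, 0, -1], -1],
    [[0, 0, 0], [0, 0, -1], -1],
    [[0, 0, 0], [0, 0, -1], -1],
    [[0, 0, 0], [0, 0, -1], -1],
    [[0, 0, 0], [0, 0, -0.8], -1],
    [[0, 0, 0], [0, 0, 0], -1],
    [[0, 0, 0], [0, 0, 0], -1]
  ]
}}

```text
t: 9.7
ee_pos: [0.4476, -0.3193, 0.2345]
orientation: [1.0, 0.0, 0.0, 0.001]
ft_force: [-0.1, 0.8, 0.1]
width: 0.0005
```

Run:
```python
from h import *
s=snap('wrist','w3.png');print(monitor.get_obs()['ee_pos'])
for u,v in [(320,231),(326,230),(332,229),(346,226),(372,220)]:print(u,v,pt(s,u,v).round(4))
```

```text
[ 0.44714509 -0.31878158  0.23366193]
320 231 [ 0.4426 -0.3192  0.0966]
326 230 [ 0.444  -0.3245  0.0984]
332 229 [ 0.4448 -0.3299  0.0982]
346 226 [ 0.448  -0.3421  0.1002]
372 220 [ 0.4546 -0.364   0.1056]
```

The rocker tilt has flipped (slope from -0.23 to +0.20), so it is fully on. On to the start key.

>>> {"fn": "drive_tool", "kwargs": {
  "targets": [
    [[0, 0, 0], [0.14, -1, 0], -1],
    [[0, 0, 0], [0.14, -1, 0], -1],
    [[0, 0, 0], [0.14, -1, 0], -1],
    [[0, 0, 0], [0.14, -1, 0], -1],
    [[0, 0, 0], [0.14, -1, 0], -1],
    [[0, 0, 0], [0.14, -1, 0], -1],
    [[0, 0, 0], [0.14, -1, 0], -1],
    [[0, 0, 0], [0.14, -1, 0], -1]
  ]
}}

```text
t: 10.55
ee_pos: [0.4746, -0.1176, 0.233]
orientation: [1.0, 0.0, -0.001, -0.0]
ft_force: [-0.1, -0.3, -0.5]
width: 0.0005
```

>>> {"fn": "drive_tool", "kwargs": {
  "targets": [
    [[0, 0, 0], [0.14, -1, 0], -1],
    [[0, 0, 0], [0.14, -1, 0], -1],
    [[0, 0, 0], [0.14, -1, 0], -1],
    [[0, 0, 0], [0.14, -1, 0], -1],
    [[0, 0, 0], [0.14, -1, 0], -1],
    [[0, 0, 0], [0.14, -1, 0], -1],
    [[0, 0, 0], [0.14, -1, 0], -1],
    [[0, 0, 0], [0.14, -1, 0], -1]
  ]
}}

```text
t: 11.35
ee_pos: [0.5026, 0.0821, 0.2329]
orientation: [1.0, 0.0, -0.001, 0.0]
ft_force: [0.2, 0.4, 0.2]
width: 0.0007
```

>>> {"fn": "drive_tool", "kwargs": {
  "targets": [
    [[0, 0, 0], [0.14, -1, 0], -1],
    [[0, 0, 0], [0.14, -1, 0], -1],
    [[0, 0, 0], [0.14, -1, 0], -1],
    [[0, 0, 0], [0.14, -1, 0], -1],
    [[0, 0, 0], [0.14, -1, 0], -1],
    [[0, 0, 0], [0.14, -1, 0], -1],
    [[0, 0, 0], [0.14, -1, 0], -1],
    [[0, 0, 0], [0.14, -1, 0], -1]
  ]
}}

```text
t: 12.15
ee_pos: [0.5306, 0.2818, 0.2326]
orientation: [1.0, 0.0, -0.001, 0.001]
ft_force: [0.5, -0.4, 0.4]
width: 0.0005
```

>>> {"fn": "drive_tool", "kwargs": {
  "targets": [
    [[0, 0, 0], [0.14, -1, 0], -1],
    [[0, 0, 0], [0.14, -1, 0], -1],
    [[0, 0, 0], [0.14, -1, 0], -1],
    [[0, 0, 0], [0.14, -1, 0], -1],
    [[0, 0, 0], [0, 0, 0], -1],
    [[0, 0, 0], [0, 0, 0], -1]
  ]
}}

```text
t: 12.75
ee_pos: [0.5445, 0.3807, 0.2327]
orientation: [1.0, 0.001, -0.001, 0.001]
ft_force: [0.2, -0.7, 0.0]
width: 0.0004
```

Run:
```python
from h import *
s=snap('wrist','w4.png');print(monitor.get_obs()['ee_pos'])
```

```text
[0.5445828 0.3801974 0.2331648]
```

View pics/w4.png

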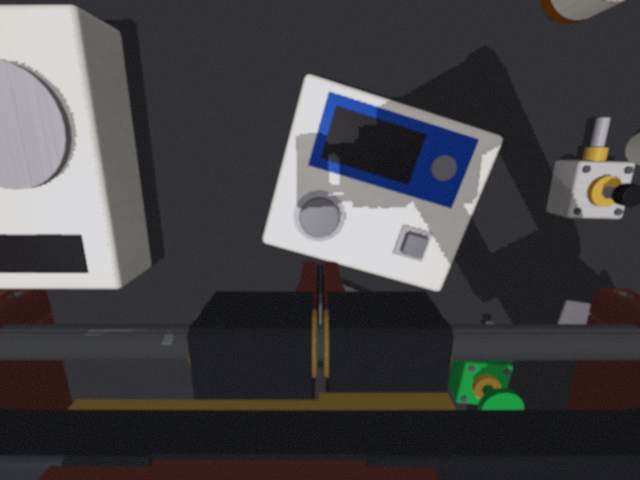

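The round key at (320,216) is straight ahead of the tips, and the stop key at (413,243) is about 100 mm away. Pressing now.

>>> {"fn": "drive_tool", "kwargs": {
  "targets": [
    [[0, 0, 0], [0.06, 0, 0.8], -1],
    [[0, 0, 0], [0, 0, 1], -1],
    [[0, 0, 0], [0, 0, 1], -1],
    [[0, 0, 0], [0, 0, 1], -1],
    [[0, 0, 0], [0, 0, 1], -1],
    [[0, 0, 0], [0, 0, 0.9], -1],
    [[0, 0, 0], [0, 0, 0.2], -1],
    [[0, 0, 0], [0, 0, 0], -1]
  ]
}}

```text
t: 13.6
ee_pos: [0.5461, 0.3799, 0.0864]
orientation: [1.0, -0.0, -0.001, 0.001]
ft_force: [0.5, -0.5, -0.8]
width: 0.0004
```

>>> {"fn": "drive_tool", "kwargs": {
  "targets": [
    [[0, 0, 0], [0, 0, 0.2], -1],
    [[0, 0, 0], [0, 0, 0.2], -1],
    [[0, 0, 0], [0, 0, 0.2], -1],
    [[0, 0, 0], [0, 0, 0.06], -1],
    [[0, 0, 0], [0, 0, 0], -1]
  ]
}}

```text
t: 14.1
ee_pos: [0.5479, 0.3816, 0.0716]
orientation: [1.0, 0.0, 0.001, -0.0]
ft_force: [0.6, -0.7, 4.7]
width: 0.0004
```

>>> {"fn": "drive_tool", "kwargs": {
  "targets": [
    [[0, 0, 0], [0, 0, 0.06], -1],
    [[0, 0, 0], [0, 0, 0], -1]
  ]
}}

```text
t: 14.3
ee_pos: [0.5479, 0.3816, 0.0713]
orientation: [1.0, 0.0, 0.001, -0.0]
ft_force: [-0.2, -2.0, 12.4]
width: 0.0006
```

Bottomed at 12 N. Holding for about 2.1 s, then releasing.

>>> {"fn": "drive_tool", "kwargs": {
  "targets": [
    [[0, 0, 0], [0, 0, 0], -1],
    [[0, 0, 0], [0, 0, 0], -1],
    [[0, 0, 0], [0, 0, 0], -1],
    [[0, 0, 0], [0, 0, 0], -1],
    [[0, 0, 0], [0, 0, 0], -1],
    [[0, 0, 0], [0, 0, 0], -1],
    [[0, 0, 0], [0, 0, 0], -1],
    [[0, 0, 0], [0, 0, 0], -1]
  ]
}}

```text
t: 15.1
ee_pos: [0.5479, 0.3816, 0.0712]
orientation: [1.0, 0.0, 0.001, -0.001]
ft_force: [-0.4, -1.1, 12.1]
width: 0.0006
```

>>> {"fn": "drive_tool", "kwargs": {
  "targets": [
    [[0, 0, 0], [0, 0, 0], -1],
    [[0, 0, 0], [0, 0, 0], -1],
    [[0, 0, 0], [0, 0, 0], -1],
    [[0, 0, 0], [0, 0, 0], -1],
    [[0, 0, 0], [0, 0, 0], -1],
    [[0, 0, 0], [0, 0, 0], -1],
    [[0, 0, 0], [0, 0, 0], -1],
    [[0, 0, 0], [0, 0, 0], -1]
  ]
}}

```text
t: 15.9
ee_pos: [0.5479, 0.3817, 0.0713]
orientation: [1.0, 0.0, 0.001, -0.001]
ft_force: [-0.7, -2.2, 10.8]
width: 0.0004
```

>>> {"fn": "drive_tool", "kwargs": {
  "targets": [
    [[0, 0, 0], [0, 0, 0], -1],
    [[0, 0, 0], [0, 0, 0], -1],
    [[0, 0, 0], [0, 0, 0], -1],
    [[0, 0, 0], [0, 0, 0], -1],
    [[0, 0, 0], [0, 0, -0.6], -1],
    [[0, 0, 0], [0, 0, -1], -1],
    [[0, 0, 0], [0, 0, -1], -1],
    [[0, 0, 0], [0, 0, -1], -1]
  ]
}}

```text
t: 16.7
ee_pos: [0.5461, 0.3812, 0.1603]
orientation: [1.0, 0.0, -0.001, 0.0]
ft_force: [-0.6, 0.2, 0.4]
width: 0.0003
```

>>> {"fn": "drive_tool", "kwargs": {
  "targets": [
    [[0, 0, 0], [0, 0, -1], -1],
    [[0, 0, 0], [0, 0, -1], -1],
    [[0, 0, 0], [0, 0, -1], -1],
    [[0, 0, 0], [0, 0, 0], -1],
    [[0, 0, 0], [0, 0, 0], -1]
  ]
}}

```text
t: 17.2
ee_pos: [0.5465, 0.3813, 0.2345]
orientation: [1.0, 0.0, 0.0, -0.0]
ft_force: [-0.4, 0.6, -1.2]
width: 0.0004
```

Run:
```python
from h import *
o=load('wrist')
s=snap('wrist','w5.png');print(monitor.get_obs()['ee_pos'],monitor.get_obs()['ft_force'])
print('start',pt(s,320,216),'stop',pt(s,413,243))
t0=load('top');t=snap('top','top2.png')
print('vent',pt(t,350,236),'gas',pt(t,280,225))
for u in (455,460,470,476): print('rock',pt(t,u,279))
```

```text
[0.54595244 0.38093372 0.23331761] [-0.47690268 -0.31117104 -0.20636702]
start [0.54927865 0.38170375 0.06753241] stop [0.52157873 0.28863957 0.06666026]
vent [ 0.54514286 -0.08240281  0.06187974] gas [0.56421534 0.08125498 0.07766285]
rock [ 0.44845348 -0.31645302  0.0992478 ]
rock [ 0.44869141 -0.32735672  0.1001733 ]
rock [ 0.44882392 -0.34734148  0.10738965]
rock [ 0.44947028 -0.36220212  0.10284254]
```

View pics/top2.png

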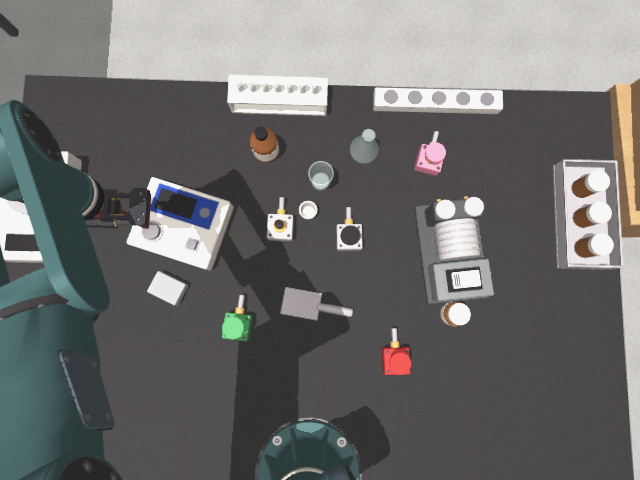

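The top view shows everything where it was: controller at (180,222), glassware and spatula unchanged, gas knob still out. Handing in.

```bash
python3 -c "
from h import *
print(job_done())"
```

```text
the job is handed in; nothing more can be done
None
```

I did all three presses in order with closed fingertips and handed the job in at about 17 s on the robot clock.

- **Vent knob:** I pushed it to a hard stop at 35 N. From the wrist camera its top then read 58.7 mm, against 59 mm when fully home.
- **Rocker:** I pressed the ribbed end to its end stop at 34 N. The measured slope flipped from about -0.23 to +0.20, so the switch is on.
- **Start key:** I held it down at about 12 N for roughly 2.1 s, then released it. The key sprang back to 67.5 mm, close to its 68 mm free height.

In the last top view the controller, gas valve, stop key and loose things were where they started. The arm was clear of everything.

One check disagreed: the final top-camera depth at the vent knob read 61.9 mm instead of 59 mm. That was a single pixel from far away, so I put it down to depth noise, given the hard stop and the closer wrist reading.

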